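# Lay out the dressing set on its marked mats

## Task

Lay out the trolley for a dressing change: stand the brown bottle, the blue-capped bottle and the blue box of wipes upright inside the matching outlines on the mats (brown ring, blue ring, broad navy rectangle), each well centred and the box squarely along its outline. When all three stand there, and only then, lay the forceps flat, lengthwise and centred in the long narrow grey outline. Never tip a bottle over, and leave the steel bowl and the label roll where they are.

Things in the scene. Friction and masses are not known exactly. Their poses are not given: they have to be found in the camera images.
- brown_bottle_centre (a point): Brown glass bottle with a black cap, standing; round, body 52 mm across up to 70 mm high, narrower cap (28 mm) above it, 90 mm high in all; the point is on its axis, half-way up (45 mm above its underside). Its z axis points up. Loose, about 0.11 kg.
- blue_bottle_centre (a point): White bottle with a blue cap and a blue band, standing; round, body 45 mm across up to 60 mm high, narrower cap (25 mm) above it, 80 mm high in all; the point is on its axis, half-way up (40 mm above its underside). Its z axis points up. Loose, about 0.11 kg.
- pad_carton_centre (a point): Blue cardboard box of wipes, 58 mm along its x, 88 mm along its y, 62 mm high; the point is its centre (31 mm above its underside), z up. Loose, about 0.09 kg; grasp it across the 58 mm side.
- dressing_forceps_centre (a point): Steel forceps lying flat, 124 mm long along its y, 12 mm wide along its x, 8 mm high; the point is its centre (4 mm above its underside), z up. Loose, about 0.03 kg; grasp across the middle, with the fingertips just above the surface.
- brown_ring_mat: Light round mat, 90 mm across and 3 mm thick, fixed, with a brown ring printed on it (clear inside 72 mm across) and a small brown cross at its middle: the place of the brown bottle. Origin at the centre of its underside, on the worktop; z up.
- blue_ring_mat: Light round mat, 90 mm across and 3 mm thick, fixed, with a bright blue ring printed on it (clear inside 65 mm across) and a small blue cross at its middle: the place of the bottle with the blue cap. Origin at the centre of its underside, on the worktop; z up.
- box_mat: Light rectangular mat, 92 mm along its x, 122 mm along its y, 3 mm thick, fixed, with a broad dark navy rectangle outlined on it (clear inside 76 x 106 mm): the place of the blue box, its long side along the mat's long side (y). Origin at the centre of its underside, on the worktop; z up.
- forceps_mat: Light narrow mat, 50 mm along its x, 152 mm along its y, 3 mm thick, fixed, with a long narrow dark grey outline (clear inside 32 x 138 mm): the place of the forceps, lying along it (y), either way round. Origin at the centre of its underside, on the worktop; z up.
- steel_bowl: Small steel bowl, 98 mm across and 36 mm high, loose, on the far side right of the middle; not to be disturbed. Origin at the centre of its underside, z up. (A fixed wire basket hangs above the far edge behind this bowl: its front is 0.70 m ahead of the robot base, it spans y = -0.33 to 0.0, and its underside is 0.46 m above the worktop; swing the arm across with the gripper drawn in towards the robot.)
- labels: White roll of labels lying flat, 64 mm across and 32 mm high, loose, at the right of the work; not to be disturbed. Origin at the centre of its underside, z up.

How it is judged:
By the outcome, as a careful person would: the job done as asked, in the order asked, and still so for the second after the job is handed in, with the robot touching nothing.
It also fails if it takes over 128 s, if anything falls off the work surface, if the arm or the gripper's body presses on something with over 40 N, if the wrist force passes 120 N, or if a joint passes its speed limit or range.

## Robot

A 6-joint arm with a two-finger parallel gripper is mounted at the origin on a cart in front of the work surface, level with it; the furniture and walls round the work are solid. World frame = base frame: x ahead of the robot, y to its left, z up, the work surface at z = 0. Lengths are in m, angles in rad, forces in N, time in s.
With the tool pointing down it reaches from about 0.325 to 0.775 m from the base axis. Payload 5.5 kg.
Tool frame: the origin (TCP) lies at the very end of the fingers, on their centre line; the grasp point (between the pads) lies arm.grip_point_offset behind it (arm.grip_point_offset is the distance from the TCP to the grasp point, in m); z points along the fingers, y is the line along which they close (so a half turn about z gives the same grasp; the last joint's range is limited). The gripper opens to 85 mm and grips with 20 to 120 N. Pads are 22 mm wide; open, the fingers measure 114 mm over their backs; the gripper's body (76 mm by 85 mm) begins 54 mm behind the grasp point. The pads swing forward as they close: fully open they stand 13 mm farther back than shut.
Start: joints at [-0.057, 0.091, 1.231, -0, 1.82, -0.057], TCP at [0.6, -0, 0.231] pointing down, gripper open.
Joint ranges: [-2.87, 2.87], [-0.86, 2.18], [0.17, 2.46], [-1.51, 4.65], [0.06, 2.69], [-2.65, 2.65]. Speed limits (rad/s): [2.57, 2.57, 3.01, 3.14, 3.14, 3.14].

## Interface

Orientations are given as a rotation vector (axis times angle).
In Python, from plant import arm, imaging gives the robot as it stands.
- The arm moves only by the tool servo_tool, never from a script. Its argument "motion" is a list of rows, each a list of 2 entries, a list of its own where there are three numbers: the shift along the tool's x, y, z in cm, then the turn, a rotation vector about the tool's x, y, z in degrees. A call has 1 to 8 rows; each row is the pose to reach, as a shift and turn from the pose commanded when the call began, along the tool's axes at that moment; what a row does not reach only later rows make up. A row lasts 1/8 s, in which the tool goes at most 62.5 mm and 10.7 degrees, less where a joint would pass 70% of its speed; a pose out of reach is approached as far as the arm can. A call with a gripper value outside its range is refused whole. "gripper" is the opening, from 0 (shut) to 1 (fully open), set as the call begins (left out, the last holds). The fingers move at their own pace and stop on an object; "squeeze" is the grip in N (left out, the last holds). Time passes only in rows, so rows that repeat a pose let the fingers close. It gives the time, the measured TCP pose, the force, the opening and the grip force at its end, in the units of the state.
- arm.sense(): the state, without advancing time (a new reading comes with each control period).
- imaging.capture(name): name is "scene" or "side" or "wrist"; returns a dict with "frame" (400x640x3 uint8, red, green, blue), "fov_y" (degrees; the focal length in pixels is half the picture's height over the tangent of half this angle, whatever the lens; pixels are square), "cx", "cy" (the principal point, pixels), "origin" and "orientation" of the camera in the world; the wrist camera has in their place "T_tool_cam" (4x4, takes a point from camera to tool coordinates, whose origin is the TCP and whose axes are the flange's). Camera axes: x right, y up, looking along -z (the intrinsics and any distortion apply to the point x, -y, -z); pixel columns grow to the right and rows downward; lengths in m; the calibration is good to about 2 mm. A picture is of the moment at which its call begins: read the wrist's pose just before it. There is no depth.
- arm.hand_in(): hands the job in; it is judged then, once.
The state is a dict: "time_s": time; "q": joint angles; "joint_velocities": joint speeds; "tau": joint torques, N m; "tcp_pos": TCP position; "orientation": TCP orientation; "wrist_force": force on the tool from outside, world axes, zero at the start; "moment": the same for the moment, N m; "finger_gap": finger opening in m; "gripper_force": force on a finger pad.
Only numpy, scipy, OpenCV 4.12 (cv2) and the standard library are available. Lean on these libraries where they do the work, as an engineer would, in place of code of your own. Each camera call takes 0.05 s, during which the arm holds its last target. There are 200 camera calls.

## Working session

There is one attempt and no reset: what is moved stays moved. The work goes in short steps, Python scripts to look and compute and a tool call to move; the robot and the scene stay as the last step left them, time stands still between calls to the robot, and variables do not carry over. Pictures are saved under pics/ and viewed, at most 14 in all, crops included, and the job is handed in when it is done.

Besides the shell and the picture viewer there is one more tool, called in YAML: its name, and indented under it one key for each argument. servo_tool: Moves the arm, as the interface text tells. Its arguments: {"type":"object","properties":{"motion":{"type":"array","items":{"type":"array"}},"gripper":{"type":"number"},"squeeze":{"type":"number"}},"required":["motion"]}

```bash
ls; mkdir -p pics; python3 - <<'E'
from plant import arm, imaging
import cv2
print(arm.sense(), arm.grip_point_offset)
for n in ("scene","side","wrist"):
    c=imaging.capture(n); cv2.imwrite(f"pics/{n}0.png",c["frame"][:,:,::-1])
    print(n,{k:v for k,v in c.items() if k!="frame"})
E
```

```text
pics
{'time_s': 0.0, 'q': array([-5.67034357e-02,  9.18748015e-02,  1.23190164e+00,  1.23800376e-06,
        1.81978418e+00, -5.67208596e-02]), 'joint_velocities': array([ 0.00050961,  0.00073344, -0.00091736, -0.00048278,  0.00093664,
        0.00043876]), 'tau': array([ 1.92109423e-03, -4.58737707e+01, -4.18019521e+01,  2.08830479e-04,
        1.19483890e-02, -1.60596358e-05]), 'tcp_pos': array([5.99719014e-01, 1.25206237e-05, 2.30132420e-01]), 'orientation': array([-2.22038257e+00, -2.22042194e+00,  2.05607587e-03]), 'wrist_force': array([0.11800387, 1.58491668, 0.42283833]), 'moment': array([ 0.03052719,  0.04312494, -0.03586711]), 'gripper_force': 0.0, 'finger_gap': 0.08522681512172484} 0.0187
scene {'fov_y': 51.08135473625823, 'cx': 318.1987376895577, 'cy': 199.12732945898378, 'origin': array([ 0.12707598, -0.74650653,  0.72375911]), 'orientation': array([ 0.90930533, -0.22153902, -0.45754302])}
side {'fov_y': 50.04533726372503, 'cx': 318.8019321201941, 'cy': 194.16807259629496, 'origin': array([0.3789225 , 1.10743584, 0.67541083]), 'orientation': array([ 0.11174905, -1.56008249, -2.59445896])}
wrist {'fov_y': 62.37310221571791, 'cx': 313.76811581428433, 'cy': 199.2250735037367, 'T_tool_cam': array([[ 1.02653081e-03,  9.52835070e-01,  3.03486863e-01,
         7.92336429e-02],
       [ 9.99999444e-01, -1.05090646e-03, -8.30009845e-05,
         2.82542840e-04],
       [ 2.39850056e-04,  3.03486780e-01, -9.52835619e-01,
        -1.42927904e-01],
       [ 0.00000000e+00,  0.00000000e+00,  0.00000000e+00,
         1.00000000e+00]])}
```

View pics/scene0.png

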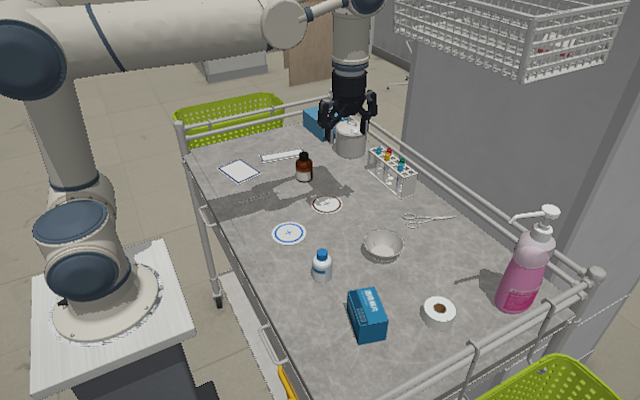

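View pics/side0.png

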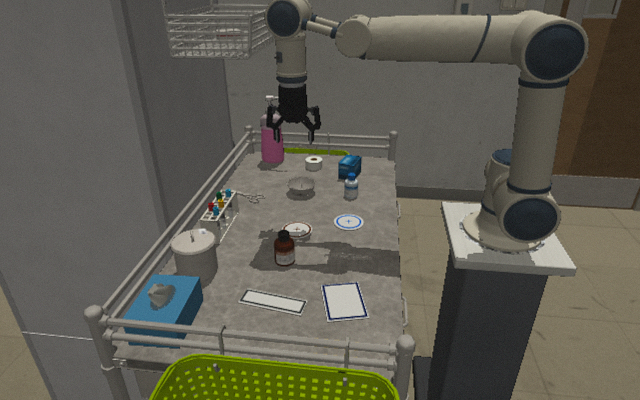

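View pics/wrist0.png

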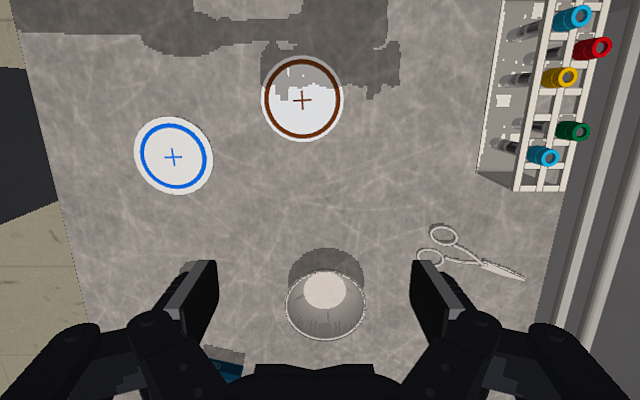

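The scene and side views show box (367,315), blue bottle (321,265), brown bottle (304,168), and the mats. The wrist view shows the blue cross at (173,157) and the brown cross at (302,100). The thing at (470,255) looks like scissors. A thin line at (228,230) in the side view may be the forceps.

```bash
cat > h.py <<'E'
from plant import arm, imaging
import cv2, numpy as np
from scipy.spatial.transform import Rotation as R
def cap(n,save=None):
    s=arm.sense(); c=imaging.capture(n); T=np.eye(4)
    if n=="wrist":
        T[:3,:3]=R.from_rotvec(s["orientation"]).as_matrix(); T[:3,3]=s["tcp_pos"]; T=T@c["T_tool_cam"]
    else:
        T[:3,:3]=R.from_rotvec(c["orientation"]).as_matrix(); T[:3,3]=c["origin"]
    c["T"]=T; c["f"]=200/np.tan(np.radians(c["fov_y"]/2))
    if save: cv2.imwrite(f"pics/{save}.png",c["frame"][:,:,::-1])
    return c
def w(c,u,v,z=0.003):
    d=c["T"][:3,:3]@np.array([(u-c["cx"])/c["f"],-(v-c["cy"])/c["f"],-1]); o=c["T"][:3,3]
    return (o+d*(z-o[2])/d[2]).round(4)
def px(c,p):
    q=c["T"][:3,:3].T@(np.asarray(p)-c["T"][:3,3])
    return np.array([c["cx"]-c["f"]*q[0]/q[2],c["cy"]+c["f"]*q[1]/q[2]]).round(1)
E
python3 - <<'E'
from h import *
W=cap("wrist");S=cap("scene");D=cap("side")
print("blue",w(W,173,157),w(S,289,233),w(D,349,222));print("brown",w(W,302,100),w(S,327,204),w(D,297,229))
print("fm",w(S,284,157),w(D,273,301),"bm",w(S,239,171),w(D,344,300))
print("bowl",w(W,325,305,.036),"bb",w(S,322,254,.08),w(D,351,175,.08),"br",w(S,304,155,.09),w(D,284,235,.09))
print("line",w(D,228,230,.004),w(S,430,218,.004),w(W,470,255,.004))
z=lambda c,a,b,x,y,s:cv2.resize(c["frame"][b:y,a:x,::-1],None,fx=s,fy=s,interpolation=2)
cv2.imwrite("pics/crop.png",np.vstack([z(D,170,160,370,260,4)[:300],z(S,300,90,500,190,4)[:300]]))
E
```

```text
blue [0.4405 0.0112 0.003 ] [0.4402 0.01   0.003 ] [0.439  0.0159 0.003 ]
brown [0.587  0.0731 0.003 ] [0.5866 0.0706 0.003 ] [0.586  0.0734 0.003 ]
fm [0.5856 0.3624 0.003 ] [0.5861 0.3797 0.003 ] bm [0.4256 0.353  0.003 ] [0.4259 0.3557 0.003 ]
bowl [ 0.6133 -0.1605  0.036 ] bb [ 0.441  -0.1678  0.08  ] [ 0.4465 -0.1487  0.08  ] br [0.5865 0.2106 0.09  ] [0.5862 0.2383 0.09  ]
line [0.783  0.1053 0.004 ] [ 0.7996 -0.1174  0.004 ] [ 0.7933 -0.1105  0.004 ]
```

View pics/crop.png

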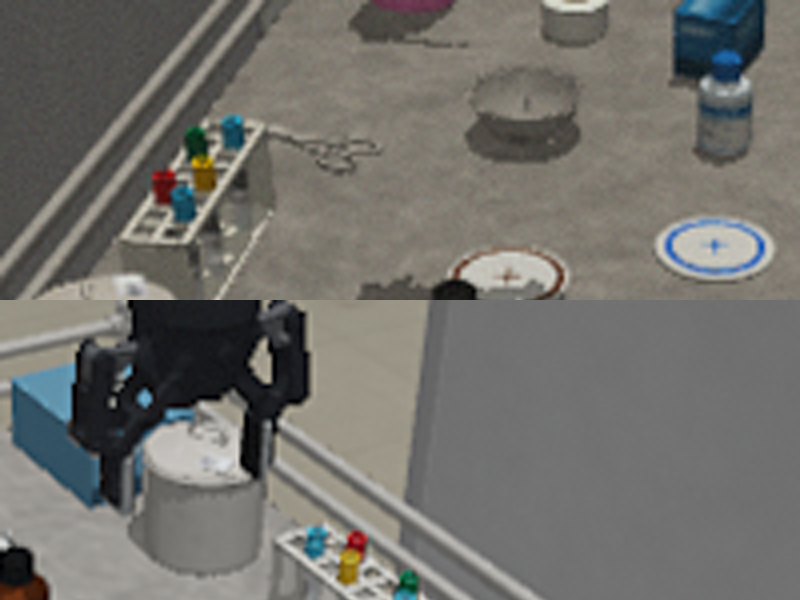

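The lower crop shows no forceps by the rack. A thin line at side pixel (277,170), near the soap shadow, is a candidate, so I'll look with the wrist camera on the right.

servo_tool:
  motion:
    - [[-30,-10,-6],[0,0,0]]
    - [[-30,-10,-6],[0,0,0]]
    - [[-30,-10,-6],[0,0,0]]
    - [[-30,-10,-6],[0,0,0]]
    - [[-30,-10,-6],[0,0,0]]
    - [[-30,-10,-6],[0,0,0]]
    - [[-30,-10,-6],[0,0,0]]
    - [[-30,-10,-6],[0,0,0]]

```text
time_s: 1.3
tcp_pos: [0.5006, -0.2986, 0.2909]
orientation: [-2.219, -2.223, -0.001]
wrist_force: [0.8, 0.2, 0.1]
finger_gap: 0.0856
gripper_force: 0.0
```

```bash
python3 - <<'E'
from h import *
print(arm.sense()["tcp_pos"]); cap("wrist","w1"); D=cap("side");print(w(D,265,169,.004),w(D,287,171,.004))
E
```

```text
[ 0.50056708 -0.29862433  0.29088177]
[ 0.7799 -0.322   0.004 ] [ 0.694  -0.3146  0.004 ]
```

View pics/w1.png

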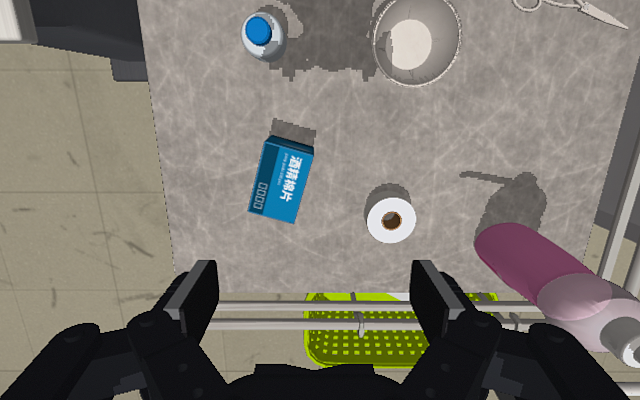

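This view shows the blue bottle cap (258,31), box (282,178), labels (391,220) and bowl (417,40); the "line" was only the soap's shadow. I'll fit the box by silhouette.

```bash
cat >> h.py <<'E'
from scipy.optimize import minimize
def blob(m,near=None):
    n,l,st,ce=cv2.connectedComponentsWithStats(m.astype(np.uint8))
    k=1+np.argmax(st[1:,4]) if near is None else 1+np.argmin(np.linalg.norm(ce[1:]-near,axis=1)+1e4*(st[1:,4]<40))
    return l==k,ce[k],st[k]
def fitbox(c,mask,x0,size,z0=0.0):
    "pose x,y,yaw of a box whose silhouette best matches the mask (soft area difference)"
    def sil(p):
        a=np.array([[sx*size[0]/2,sy*size[1]/2] for sx in(-1,1) for sy in(-1,1)])
        r=np.array([[np.cos(p[2]),-np.sin(p[2])],[np.sin(p[2]),np.cos(p[2])]])
        P=[px(c,[*(r@q+p[:2]),z]) for q in a for z in(z0,z0+size[2])]
        im=np.zeros(mask.shape,np.uint8)
        cv2.fillPoly(im,[np.round(cv2.convexHull(np.float32(P))*16).astype(np.int32)],255,cv2.LINE_AA,4); return im
    f=lambda p:np.abs(sil(p)/255.-mask).sum()
    best=min((minimize(f,[x0[0],x0[1],y],method="Nelder-Mead",options=dict(initial_simplex=[[x0[0],x0[1],y],[x0[0]+.01,x0[1],y],[x0[0],x0[1]+.01,y],[x0[0],x0[1],y+.15]],xatol=1e-4,fatol=.5)) for y in np.atleast_1d(x0[2])),key=lambda r:r.fun)
    return best.x.round(4),best.fun,mask.sum()
def hsv(c): return cv2.cvtColor(c["frame"],cv2.COLOR_RGB2HSV)
E
python3 - <<'E'
from h import *
c=cap("wrist"); h=hsv(c); m=(h[...,0]>92)&(h[...,0]<115)&(h[...,1]>110)
b,ce,st=blob(m,(282,178)); b=cv2.morphologyEx(b.astype(np.uint8),cv2.MORPH_CLOSE,np.ones((9,9)))>0
print(ce,st,w(c,*ce,.045),fitbox(c,b,[*w(c,*ce,.045)[:2],[-.4,-.2,0,.2,.4]],(.058,.088,.062)))
b,ce,st=blob(m&(h[...,1]>150),(258,31)); print("cap",ce,st,w(c,*ce,.08))
print("labels",w(c,391,220,.032),"bowl",w(c,417,40,.036))
E
```

```text
[280.09422222 178.27377778] [ 248  135   65   89 3375] [ 0.4601 -0.3165  0.045 ] (array([ 0.4611, -0.3182, -0.2708]), np.float64(226.19215686274512), np.int64(3947))
cap [258.3028169   30.73415493] [246  17  26  29 568] [ 0.4468 -0.161   0.08  ]
labels [ 0.6017 -0.3752  0.032 ] bowl [ 0.6135 -0.1624  0.036 ]
```

servo_tool:
  motion:
    - [[-2,-4,0],[0,0,8]]
    - [[-2,-4,0],[0,0,15.5]]
    - [[-2,-4,6],[0,0,15.5]]
    - [[-2,-4,12],[0,0,15.5]]
    - [[-2,-4,17],[0,0,15.5]]
    - [[-2,-4,17],[0,0,15.5]]
  gripper: 1

```text
time_s: 2.2
tcp_pos: [0.4581, -0.3174, 0.1161]
orientation: [-2.492, -1.897, 0.004]
wrist_force: [-0.4, -0.6, 0.2]
finger_gap: 0.0855
gripper_force: 0.0
```

```bash
python3 - <<'E'
from h import *
print(arm.sense()["tcp_pos"]);c=cap("wrist"); h=hsv(c); m=(h[...,0]>92)&(h[...,0]<115)&(h[...,1]>110)
b,ce,st=blob(m,px(c,[.461,-.318,.06])); print(ce,st,px(c,[.461,-.318,.062]))
cv2.imwrite("pics/w2.png",c["frame"][:,:,::-1])
E
```

```text
[ 0.45807473 -0.3174115   0.11608245]
[318.99071469 212.78503095] [  274   143    95   143 10662] [319.3 223.8]
```

View pics/w2.png

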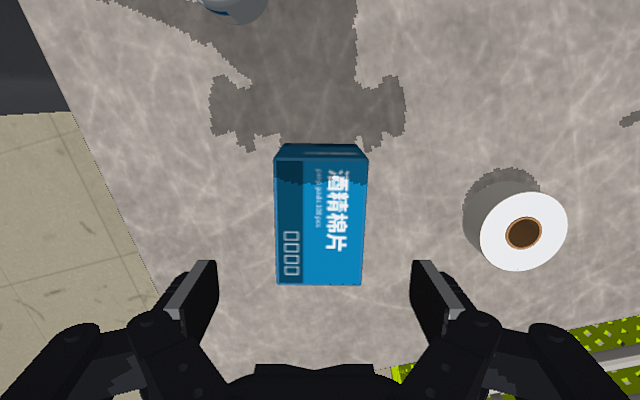

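The box lies centred between the fingers, top face about (275..368, 158..284), nearly square to the gripper.

```bash
python3 - <<'E'
from h import *
s=arm.sense();c=cap("wrist"); h=hsv(c); m=(h[...,0]>92)&(h[...,0]<118)&(h[...,1]>90)
b,ce,st=blob(m,(319,212)); b=cv2.morphologyEx(b.astype(np.uint8),cv2.MORPH_CLOSE,np.ones((15,15)))>0
f=fitbox(c,b,[.461,-.318,[-.35,-.27,-.2]],(.058,.088,.062));print(f)
r=R.from_rotvec(s["orientation"]).as_matrix(); print(np.degrees(np.arctan2(r[1,1],r[0,1])), r.T@(np.array([f[0][0],f[0][1],.02])-s["tcp_pos"])*100)
E
```

```text
(array([ 0.4606, -0.3191, -0.2812]), np.float64(425.0666666666666), np.int64(12201))
-15.437672063929616 [-0.01915342  0.13885545 10.02489483]
```

servo_tool:
  motion:
    - [[0,0.1,5],[0,0,0.7]]
    - [[0,0.1,8],[0,0,0.7]]
    - [[0,0.1,9.6],[0,0,0.7]]
    - [[0,0.1,9.6],[0,0,0.7]]

```text
time_s: 2.8
tcp_pos: [0.4617, -0.3206, 0.0266]
orientation: [2.511, 1.886, 0.001]
wrist_force: [-0.0, -0.3, -0.2]
finger_gap: 0.0858
gripper_force: 0.0
```

servo_tool:
  motion:
    - [[0,0,0],[0,0,0]]
    - [[0,0,0],[0,0,0]]
    - [[0,0,0],[0,0,0]]
    - [[0,0,0],[0,0,0]]
    - [[0,0,0],[0,0,0]]
  gripper: 0.4
  squeeze: 25

```text
time_s: 3.42
tcp_pos: [0.4621, -0.3211, 0.0277]
orientation: [2.509, 1.884, 0.002]
wrist_force: [0.8, 0.1, 6.3]
finger_gap: 0.0576
gripper_force: 28.8
```

servo_tool:
  motion:
    - [[0,0,-6],[0,0,0]]
    - [[0,0,-12],[0,0,0]]
    - [[0,0,-18],[0,0,0]]
    - [[5,-2,-22],[0,0,-5]]
    - [[11,-4,-22],[0,0,-16]]
    - [[17,-6,-22],[0,0,-16]]
    - [[23,-8,-22],[0,0,-16]]
    - [[29,-10,-22],[0,0,-16]]

```text
time_s: 4.42
tcp_pos: [0.4456, -0.0188, 0.2457]
orientation: [2.225, 2.216, 0.001]
wrist_force: [0.8, -0.2, 0.6]
finger_gap: 0.058
gripper_force: 28.0
```

servo_tool:
  motion:
    - [[6,0,0],[0,0,0]]
    - [[12,0,0],[0,0,0]]
    - [[18,0,0],[0,0,0]]
    - [[24,0,0],[0,0,0]]
    - [[26,-1.5,0],[0,0,0]]
    - [[26,-1.5,0],[0,0,0]]

```text
time_s: 5.18
tcp_pos: [0.4312, 0.2409, 0.2454]
orientation: [-2.221, -2.221, 0.0]
wrist_force: [0.2, 0.2, -0.8]
finger_gap: 0.0577
gripper_force: 28.0
```

```bash
python3 - <<'E'
from h import *
s=arm.sense();print(s["tcp_pos"],s["finger_gap"],s["wrist_force"]); cap("wrist","w3")
E
```

```text
[0.43118478 0.24089912 0.24538786] 0.05767302246269258 [ 0.16052312  0.24915141 -0.81059478]
```

View pics/w3.png

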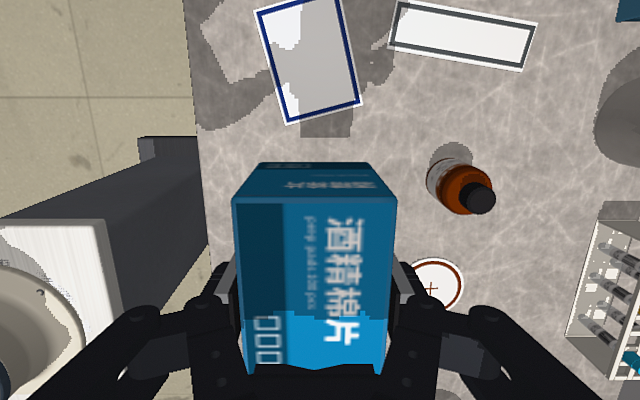

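Held box is fine. The navy mat is at about (308,60) and cut off by the frame top, the forceps mat at (463,35), the brown bottle cap at (482,198). I'll advance 4 cm and measure.

servo_tool:
  motion:
    - [[4,0,-4],[0,0,0]]
    - [[4,0,-4],[0,0,0]]
    - [[4,0,-4],[0,0,0]]

```text
time_s: 5.6
tcp_pos: [0.4327, 0.2784, 0.2852]
orientation: [2.226, 2.216, -0.0]
wrist_force: [0.4, -0.7, -1.1]
finger_gap: 0.0574
gripper_force: 28.1
```

```bash
cat >> h.py <<'E'
def hole(c,p,z=.003):
    "interior mask of the outline around world point p: light region bounded by edges"
    g=cv2.GaussianBlur(c["frame"],(3,3),0); u,v=px(c,[*p,z]); return u,v
def interior(m,uv):
    "filled hole of outline mask m that contains pixel uv"
    cs,hi=cv2.findContours(m.astype(np.uint8),cv2.RETR_CCOMP,cv2.CHAIN_APPROX_NONE)
    for q,k in zip(cs,hi[0]):
        if k[3]>=0 and cv2.contourArea(q)>300 and cv2.pointPolygonTest(q,tuple(map(float,uv)),False)>0:
            im=np.zeros(m.shape,np.uint8); cv2.drawContours(im,[q],-1,1,-1); cv2.drawContours(im,[q],-1,0,1); return im>0
E
python3 - <<'E'
from h import *
s=arm.sense();print(s["tcp_pos"]);c=cap("wrist","w4");h=hsv(c)
m=(h[...,0]>105)&(h[...,0]<130)&(h[...,1]>90)
i=interior(m,px(c,[.4256,.355,.003])); print(i is not None and fitbox(c,i,[.4256,.355,[-.3,0,.3]],(.076,.106,0),.003))
b=h[...,2]<100; i=interior(b,px(c,[.586,.372,.003])); print(i is not None and fitbox(c,i,[.586,.372,[-1.8,-1.3]],(.032,.138,0),.003))
E
```

```text
[0.43269767 0.27839602 0.28516156]
(array([0.4271, 0.3562, 0.2579]), np.float64(104.56470588235295), np.int64(5805))
(array([ 0.5877,  0.3797, -1.7303]), np.float64(100.76862745098039), np.int64(3465))
```

View pics/w4.png

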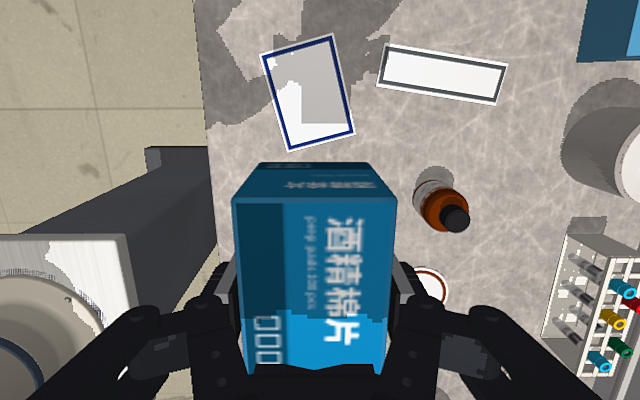

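Navy mat centre is fitted at (0.427,0.356) with yaw 14.8°, which matches the picture (quad 262–355, 35–150). Forceps mat is at (0.588,0.380).

servo_tool:
  motion:
    - [[6,-0.5,3],[0,0,-8]]
    - [[7.8,-0.5,8],[0,0,-15]]
    - [[7.8,-0.5,14],[0,0,-15]]
    - [[7.8,-0.5,20],[0,0,-15]]
    - [[7.8,-0.5,22],[0,0,-15]]
    - [[7.8,-0.5,22],[0,0,-15]]
    - [[7.8,-0.5,22],[0,0,-15]]

```text
time_s: 6.52
tcp_pos: [0.429, 0.3582, 0.0686]
orientation: [1.917, 2.487, 0.007]
wrist_force: [0.1, -0.8, 0.0]
finger_gap: 0.0576
gripper_force: 28.0
```

```bash
cat >> h.py <<'E'
def go(x,y,z,yaw=None):
    s=arm.sense(); r=R.from_rotvec(s["orientation"]).as_matrix(); a=np.degrees(np.arctan2(r[1,1],r[0,1]))
    print("tcp",s["tcp_pos"].round(4),"yaw",a.round(2),"shift cm",(r.T@(np.array([x,y,z])-s["tcp_pos"])*100).round(2),"turn",None if yaw is None else round(a-yaw,2))
E
python3 - <<'E'
from h import *
go(.4271,.3562,.031,14.8)
E
```

```text
tcp [0.429  0.3582 0.0686] yaw 14.77 shift cm [-0.15 -0.26  3.76] turn -0.03
```

servo_tool:
  motion:
    - [[-0.15,-0.25,1.5],[0,0,0]]
    - [[-0.15,-0.25,2.8],[0,0,0]]
    - [[-0.15,-0.25,3.5],[0,0,0]]
    - [[-0.15,-0.25,3.7],[0,0,0]]
    - [[-0.15,-0.25,3.7],[0,0,0]]

```text
time_s: 7.15
tcp_pos: [0.4249, 0.3552, 0.0305]
orientation: [-1.916, -2.489, 0.002]
wrist_force: [-7.2, -5.2, 13.9]
finger_gap: 0.0576
gripper_force: 30.0
```

servo_tool:
  motion:
    - [[0,0,0],[0,0,0]]
    - [[0,0,0],[0,0,0]]
    - [[0,0,0],[0,0,0]]
    - [[0,0,0],[0,0,0]]
  gripper: 1

```text
time_s: 7.65
tcp_pos: [0.4253, 0.3553, 0.028]
orientation: [-1.917, -2.489, 0.001]
wrist_force: [0.2, -0.1, -0.3]
finger_gap: 0.0856
gripper_force: 0.0
```

servo_tool:
  motion:
    - [[0,0,-4],[0,0,0]]
    - [[0,0,-9],[0,0,0]]
    - [[0,0,-14],[0,0,0]]
    - [[0,0,-14],[0,0,0]]
    - [[0,0,-14],[0,0,0]]

```text
time_s: 8.28
tcp_pos: [0.4253, 0.3553, 0.1676]
orientation: [-1.917, -2.489, 0.001]
wrist_force: [-0.0, -0.2, 0.2]
finger_gap: 0.0855
gripper_force: 0.0
```

```bash
python3 - <<'E'
from h import *
go(.5,0,.2)
c=cap("wrist","w5");h=hsv(c); m=(h[...,0]>92)&(h[...,0]<118)&(h[...,1]>90)
b,ce,st=blob(m,px(c,[.427,.356,.05])); b=cv2.morphologyEx(b.astype(np.uint8),cv2.MORPH_CLOSE,np.ones((11,11)))>0
print(st,fitbox(c,b,[.427,.356,[.2,.3]],(.058,.088,.062),.003))
E
```

```text
tcp [0.4253 0.3553 0.1676] yaw 14.8 shift cm [-36.26  -1.85  -3.23] turn None
[ 269  119   94  131 8956] (array([0.4233, 0.3597, 0.2765]), np.float64(2590.3294117647056), np.int64(10953))
```

View pics/w5.png

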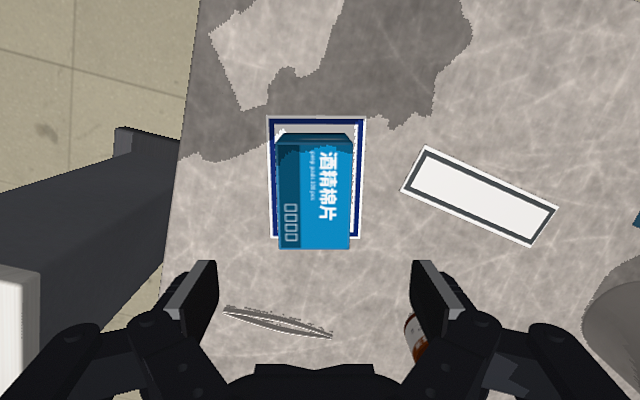

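The box stands on its mat (top (278..352, 148..250)). The forceps finally appear at (225,307)–(332,337). I'll refit the box without the navy, and the forceps.

```bash
python3 - <<'E'
from h import *
c=cap("wrist");h=hsv(c); print(h[200,330],h[200,273],h[140,310],h[200,285])
m=(h[...,0]>92)&(h[...,0]<110)&(h[...,1]>90)
b,ce,st=blob(m,px(c,[.427,.356,.05])); b=cv2.morphologyEx(b.astype(np.uint8),cv2.MORPH_OPEN,np.ones((5,5)));b=cv2.morphologyEx(b,cv2.MORPH_CLOSE,np.ones((11,11)))>0
f=fitbox(c,b,[.427,.356,[.2,.3]],(.058,.088,.062),.003);print(st,f)
e=f[0][:2]-[.4271,.3562]; a=.258; print("err in mat frame mm",1000*np.array([e@[np.cos(a),np.sin(a)],e@[-np.sin(a),np.cos(a)]]))
print("mat",[w(c,u,v) for u,v in [(267,116),(366,117)]],"forceps",w(c,225,309,.004),w(c,332,336,.004))
E
```

```text
[100  31 238] [113 255 105] [100 229  77] [ 99 229 106]
[ 275  133   79  117 7620] (array([0.4253, 0.3569, 0.2432]), np.float64(1583.2549019607845), np.int64(7418))
err in mat frame mm [-1.56182089  1.13609661]
mat [array([0.3691, 0.4024, 0.003 ]), array([0.4555, 0.4244, 0.003 ])] forceps [0.3688 0.1916 0.004 ] [0.4908 0.1875 0.004 ]
```

Box is within 2 mm. Forceps centre is about (0.430,0.190), 122 mm long as it should be, lying along world x. Brown bottle is next.

servo_tool:
  motion:
    - [[-5,3,-2],[0,0,5]]
    - [[-9,6,-4],[0,0,10]]
    - [[-14,9,-4],[0,0,14.8]]
    - [[-17.2,12,-4],[0,0,14.8]]
    - [[-17.2,12.1,-4],[0,0,14.8]]
    - [[-17.2,12.1,-4],[0,0,14.8]]

```text
time_s: 9.12
tcp_pos: [0.5856, 0.2202, 0.2065]
orientation: [-2.22, -2.22, 0.004]
wrist_force: [-0.2, 0.3, 0.3]
finger_gap: 0.0852
gripper_force: 0.0
```

```bash
python3 - <<'E'
from h import *
c=cap("wrist","w6");h=hsv(c)
p=px(c,[.586,.22,.09]); m=(h[...,2]<60); m[330:]=0
b,ce,st=blob(m,p); print(p,ce,st,w(c,*ce,.089))
m=(h[...,0]<14)&(h[...,1]>150)&(h[...,2]>40); b,c2,st=blob(m,p); print(c2,st)
x,y=w(c,*ce,.089)[:2]; go(x,y,.03,0)
i=interior(m,px(c,[.587,.0725,.003])); print(i is not None)
E
```

```text
[314.3 195.4] [320.74707031 188.3203125 ] [ 304  170   34   38 1024] [0.5913 0.2258 0.089 ]
[320.30613668 173.58577406] [ 293  152   56   56 1434]
tcp [0.5854 0.2206 0.2072] yaw 0.05 shift cm [ 0.52  0.62 17.72] turn 0.05
True
```

View pics/w6.png

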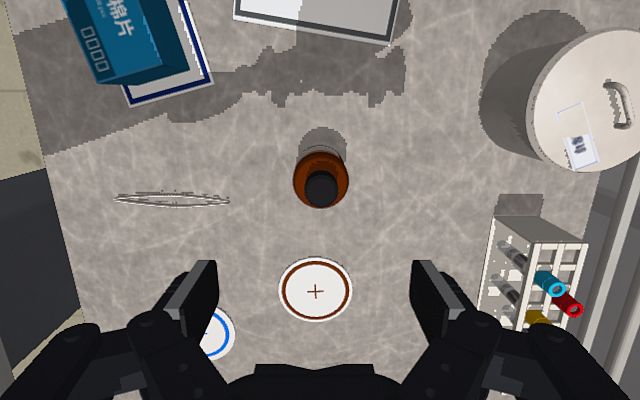

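Bottle cap at (321,190), brown mat cross at (316,291), forceps at (115..230,200), all clear of the fingers.

```bash
python3 - <<'E'
from h import *
c=cap("wrist");h=hsv(c)
m=(h[...,0]<14)&(h[...,1]>120)&(h[...,2]>40); i=interior(m,px(c,[.587,.0725,.003]))
cs,_=cv2.findContours(i.astype(np.uint8),0,1); e=cv2.fitEllipse(max(cs,key=len)); print(e,w(c,*e[0]))
b,_,st=blob(m,(321,175)); cs,_=cv2.findContours(b.astype(np.uint8),0,1); q=max(cs,key=len)[:,0]
print(st, "right/left edges",w(c,st[0],182,.07),w(c,st[0]+st[2],182,.07),w(c,320.5,208.5,.07))
g=cv2.cvtColor(c["frame"],cv2.COLOR_RGB2GRAY)
go(.5905,.2240,.03,0)
E
```

```text
((315.0125427246094, 290.2147521972656), (51.994632720947266, 59.886749267578125), 90.01022338867188) [0.5871 0.0738 0.003 ]
[ 293  152   56   56 1450] right/left edges [0.5673 0.2264 0.07  ] [0.6163 0.2265 0.07  ] [0.5915 0.2019 0.07  ]
tcp [0.5854 0.2209 0.2077] yaw 0.08 shift cm [ 0.31  0.54 17.77] turn 0.08
```

servo_tool:
  motion:
    - [[0.45,0.6,0],[0,0,0]]
    - [[0.45,0.6,5],[0,0,0]]
    - [[0.45,0.6,10],[0,0,0]]
    - [[0.45,0.6,14],[0,0,0]]
    - [[0.45,0.6,16.5],[0,0,0]]
    - [[0.45,0.6,17.5],[0,0,0]]
    - [[0.45,0.6,17.5],[0,0,0]]

```text
time_s: 10.1
tcp_pos: [0.5922, 0.225, 0.0333]
orientation: [-2.221, -2.222, 0.0]
wrist_force: [-0.2, -0.0, -0.0]
finger_gap: 0.0855
gripper_force: 0.0
```

servo_tool:
  motion:
    - [[0,0,0],[0,0,0]]
    - [[0,0,0],[0,0,0]]
    - [[0,0,0],[0,0,0]]
    - [[0,0,0],[0,0,0]]
    - [[0,0,0],[0,0,0]]
    - [[0,0,0],[0,0,0]]
  gripper: 0.4
  squeeze: 30

```text
time_s: 10.85
tcp_pos: [0.5932, 0.2249, 0.0352]
orientation: [2.221, 2.221, 0.004]
wrist_force: [0.1, 0.5, 6.1]
finger_gap: 0.0514
gripper_force: 32.1
```

servo_tool:
  motion:
    - [[0,0,-2],[0,0,0]]
    - [[0,0,-4],[0,0,0]]
    - [[0,0,-4],[0,0,0]]
    - [[0,0,-4],[0,0,0]]

```text
time_s: 11.35
tcp_pos: [0.5923, 0.2245, 0.0732]
orientation: [2.221, 2.221, -0.0]
wrist_force: [-0.5, 1.0, -1.4]
finger_gap: 0.0512
gripper_force: 31.7
```

```bash
python3 - <<'E'
from h import *
c=cap("wrist","w7");go(.5871,.0738,.0345,0)
E
```

```text
tcp [0.592  0.2244 0.0726] yaw -0.0 shift cm [-15.06  -0.48   3.81] turn -0.0
```

View pics/w7.png

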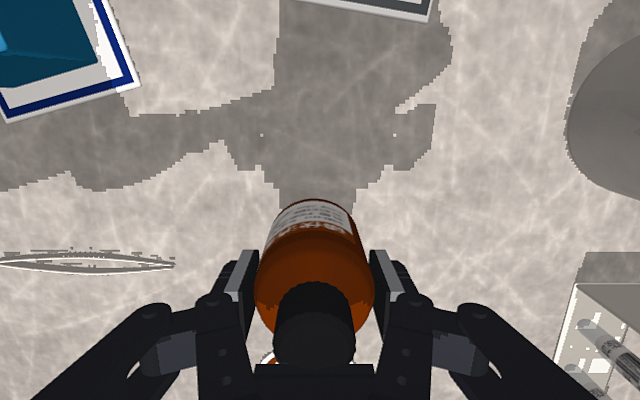

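Bottle is held upright (cap at (314,330)), and the path to the ring is clear.

servo_tool:
  motion:
    - [[-4,-0.2,0],[0,0,0]]
    - [[-9,-0.4,0],[0,0,0]]
    - [[-13,-0.5,0],[0,0,0]]
    - [[-15,-0.5,0],[0,0,0]]
    - [[-15.1,-0.5,1],[0,0,0]]
    - [[-15.1,-0.5,2.2],[0,0,0]]
    - [[-15.1,-0.5,2.2],[0,0,0]]
    - [[-15.1,-0.5,2.2],[0,0,0]]

```text
time_s: 12.4
tcp_pos: [0.5872, 0.0744, 0.051]
orientation: [-2.22, -2.223, 0.0]
wrist_force: [-0.1, -0.1, -0.9]
finger_gap: 0.0512
gripper_force: 31.8
```

```bash
python3 - <<'E'
from h import *
go(.5871,.0738,.0385,0)
E
```

```text
tcp [0.5872 0.0744 0.051 ] yaw 0.07 shift cm [-0.06 -0.01  1.25] turn 0.07
```

servo_tool:
  motion:
    - [[-0.05,0,0.7],[0,0,0]]
    - [[-0.05,0,1.1],[0,0,0]]
    - [[-0.05,0,1.25],[0,0,0]]
    - [[-0.05,0,1.25],[0,0,0]]

```text
time_s: 12.9
tcp_pos: [0.5873, 0.073, 0.0387]
orientation: [-2.222, -2.221, 0.0]
wrist_force: [0.6, -0.1, -0.9]
finger_gap: 0.0514
gripper_force: 32.0
```

servo_tool:
  motion:
    - [[0,0,0],[0,0,0]]
    - [[0,0,0],[0,0,0]]
    - [[0,0,0],[0,0,0]]
    - [[0,0,0],[0,0,0]]
  gripper: 1

```text
time_s: 13.4
tcp_pos: [0.5874, 0.073, 0.0389]
orientation: [2.221, 2.221, 0.0]
wrist_force: [0.6, -0.6, 0.0]
finger_gap: 0.0852
gripper_force: 0.0
```

servo_tool:
  motion:
    - [[0,0,-3],[0,0,0]]
    - [[0,0,-8],[0,0,0]]
    - [[0,0,-13],[0,0,0]]
    - [[0,0,-17],[0,0,0]]
    - [[0,0,-17],[0,0,0]]
    - [[0,0,-17],[0,0,0]]

```text
time_s: 14.15
tcp_pos: [0.5872, 0.073, 0.208]
orientation: [-2.221, -2.221, 0.001]
wrist_force: [-0.1, -0.1, 0.1]
finger_gap: 0.085
gripper_force: 0.0
```

```bash
python3 - <<'E'
from h import *
c=cap("wrist","w8");go(.4468,-.161,.2,0)
E
```

```text
tcp [0.5868 0.073  0.207 ] yaw 0.0 shift cm [-23.4  -14.     0.74] turn 0.0
```

View pics/w8.png

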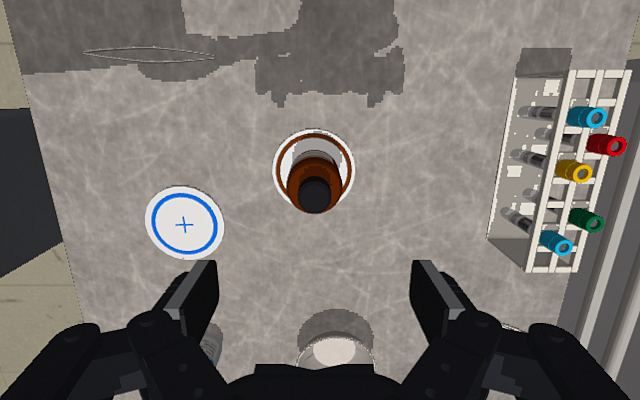

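The bottle stands on its mat (cap about (315,196), mat (313,170)). I'll check its centring and the blue ring.

```bash
cat >> h.py <<'E'
def cyl(c,p,z0,segs):
    "silhouette of stacked cylinders (r,za,zb) at p"
    im=np.zeros((400,640),np.uint8); t=np.linspace(0,2*np.pi,48)
    for r,a,b in segs:
        P=[px(c,[p[0]+r*np.cos(q),p[1]+r*np.sin(q),z0+z]) for q in t for z in(a,b)]
        cv2.fillPoly(im,[np.round(cv2.convexHull(np.float32(P))*16).astype(np.int32)],255,cv2.LINE_AA,4)
    return im/255.
def fitcyl(c,mask,p,z0,segs):
    f=lambda x:np.abs(cyl(c,x,z0,segs)-mask).sum()
    r=minimize(f,p,method="Nelder-Mead",options=dict(initial_simplex=[p,[p[0]+.006,p[1]],[p[0],p[1]+.006]],xatol=1e-4,fatol=.3)); return r.x.round(4),round(r.fun),int(mask.sum())
E
python3 - <<'E'
from h import *
c=cap("wrist");h=hsv(c)
m=h[...,2]<60; m[330:]=0; b,ce,st=blob(m,(315,196)); print(st,fitcyl(c,b,[.587,.074],.003,[(.014,.072,.09)]))
m=(h[...,0]<14)&(h[...,1]>120)&(h[...,2]>40)
cs,_=cv2.findContours(m.astype(np.uint8),0,1); e=cv2.fitEllipse(max(cs,key=cv2.contourArea)); print("brown outer",e,w(c,*e[0]))
m=(h[...,0]>95)&(h[...,0]<120)&(h[...,1]>110); i=interior(m,px(c,[.4403,.011,.003]))
cs,_=cv2.findContours(i.astype(np.uint8),0,1); e=cv2.fitEllipse(max(cs,key=len)); print("blue",e,w(c,*e[0]))
S=cap("scene","s8");D=cap("side")
for C,n in((S,"scene"),(D,"side")): print(n,px(C,[.5871,.0738,.093]),[ (blob(cv2.cvtColor(C["frame"],7)<45,px(C,[.5871,.0738,.085]))[k]) for k in(1,2)])
E
```

```text
[ 298  176   35   38 1048] (array([0.5875, 0.0723]), 72, 1048)
brown outer ((314.08843994140625, 170.38125610351562), (71.8309326171875, 76.45392608642578), 175.640869140625) [0.5869 0.0741 0.003 ]
blue ((184.3809814453125, 223.74826049804688), (51.195404052734375, 59.05270767211914), 118.661376953125) [0.4404 0.0123 0.003 ]
scene [326.8 176.9] [array([326.95918367, 181.43877551]), array([322, 176,  11,  11,  98], dtype=int32)]
side [295.7 201.9] [array([295.5059761 , 211.51792829]), array([288, 200,  17,  26, 251], dtype=int32)]
```

Brown bottle is within 2 mm. On to the blue bottle.

servo_tool:
  motion:
    - [[-5,-3,0],[0,0,0]]
    - [[-10,-6,0],[0,0,0]]
    - [[-15,-9,0],[0,0,0]]
    - [[-20,-12,0],[0,0,0]]
    - [[-23.5,-14,0],[0,0,0]]
    - [[-23.5,-14,0],[0,0,0]]
    - [[-23.5,-14,0],[0,0,0]]

```text
time_s: 15.22
tcp_pos: [0.4474, -0.1616, 0.2083]
orientation: [-2.221, -2.221, -0.0]
wrist_force: [0.2, 0.7, -0.1]
finger_gap: 0.0855
gripper_force: 0.0
```

```bash
python3 - <<'E'
from h import *
c=cap("wrist");h=hsv(c)
m=(h[...,0]>95)&(h[...,0]<120)&(h[...,1]>130); p=px(c,[.4468,-.161,.08]); b,ce,st=blob(m,p)
f=fitcyl(c,b,[.447,-.161],0,[(.0125,.062,.08)]);print(p,ce,st,f); go(*f[0],.029,0)
cv2.imwrite("pics/w9.png",c["frame"][:,:,::-1])
E
```

```text
[312.8 190.8] [311.40447761 186.83134328] [298 172  28  31 670] (array([ 0.4452, -0.1599]), 157, 670)
tcp [ 0.4476 -0.1612  0.2083] yaw 0.05 shift cm [ 0.12 -0.23 17.93] turn 0.05
```

View pics/w9.png

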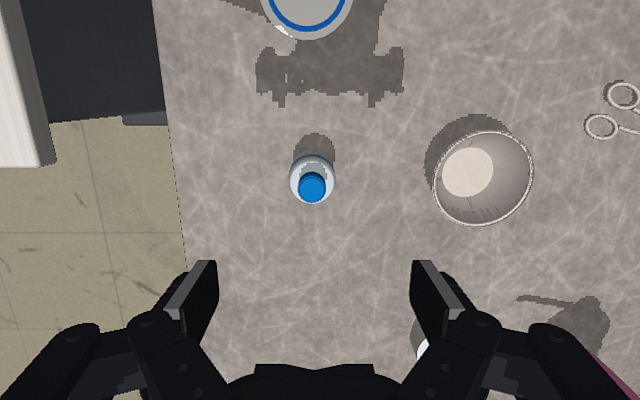

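Blue cap at (311,187), as predicted. Descend and grasp.

servo_tool:
  motion:
    - [[0.1,-0.2,2],[0,0,0]]
    - [[0.1,-0.2,7],[0,0,0]]
    - [[0.1,-0.2,12],[0,0,0]]
    - [[0.1,-0.2,15.5],[0,0,0]]
    - [[0.1,-0.2,17.2],[0,0,0]]
    - [[0.1,-0.2,17.8],[0,0,0]]
    - [[0.1,-0.2,17.8],[0,0,0]]

```text
time_s: 16.15
tcp_pos: [0.4461, -0.161, 0.0318]
orientation: [2.22, 2.221, 0.001]
wrist_force: [0.1, -0.3, 0.1]
finger_gap: 0.0854
gripper_force: 0.0
```

servo_tool:
  motion:
    - [[0,0,0],[0,0,0]]
    - [[0,0,0],[0,0,0]]
    - [[0,0,0],[0,0,0]]
    - [[0,0,0],[0,0,0]]
    - [[0,0,0],[0,0,0]]
    - [[0,0,0],[0,0,0]]
  gripper: 0.3
  squeeze: 30

```text
time_s: 16.9
tcp_pos: [0.4458, -0.1613, 0.0319]
orientation: [2.22, 2.22, 0.001]
wrist_force: [-0.2, 0.3, 4.6]
finger_gap: 0.0441
gripper_force: 31.0
```

servo_tool:
  motion:
    - [[0,0,-2],[0,0,0]]
    - [[0,0,-4],[0,0,0]]
    - [[0,0,-4],[0,0,0]]
    - [[0,0,-4],[0,0,0]]

```text
time_s: 17.4
tcp_pos: [0.4449, -0.1608, 0.0696]
orientation: [-2.22, -2.22, 0.001]
wrist_force: [-0.0, 0.7, -1.2]
finger_gap: 0.0441
gripper_force: 30.9
```

```bash
python3 - <<'E'
from h import *
go(.4404,.0118,.06,0)
E
```

```text
tcp [ 0.4449 -0.1608  0.0696] yaw -0.0 shift cm [17.26 -0.44  0.97] turn -0.0
```

servo_tool:
  motion:
    - [[5,-0.2,0],[0,0,0]]
    - [[10,-0.4,0],[0,0,0]]
    - [[14,-0.4,0],[0,0,0]]
    - [[16.5,-0.5,0],[0,0,0]]
    - [[17.3,-0.5,0.5],[0,0,0]]
    - [[17.3,-0.5,2],[0,0,0]]
    - [[17.3,-0.5,2],[0,0,0]]
    - [[17.3,-0.5,2],[0,0,0]]

```text
time_s: 18.4
tcp_pos: [0.4401, 0.0112, 0.0503]
orientation: [-2.223, -2.22, 0.001]
wrist_force: [-0.2, 0.2, -1.0]
finger_gap: 0.0441
gripper_force: 30.9
```

```bash
python3 - <<'E'
from h import *
go(.4404,.0118,.0353,0)
E
```

```text
tcp [0.4401 0.0112 0.0503] yaw -0.08 shift cm [0.06 0.03 1.5 ] turn -0.08
```

Release, rise, and head back to look over the bottle.

servo_tool:
  motion:
    - [[0.05,0,0.8],[0,0,0]]
    - [[0.05,0,1.3],[0,0,0]]
    - [[0.05,0,1.5],[0,0,0]]
    - [[0.05,0,1.5],[0,0,0]]

```text
time_s: 18.9
tcp_pos: [0.4402, 0.0125, 0.0356]
orientation: [-2.221, -2.221, 0.0]
wrist_force: [-0.3, 0.2, -1.7]
finger_gap: 0.0445
gripper_force: 30.9
```

servo_tool:
  motion:
    - [[0,0,0],[0,0,0]]
    - [[0,0,0],[0,0,0]]
    - [[0,0,0],[0,0,0]]
    - [[0,0,0],[0,0,0]]
  gripper: 1

```text
time_s: 19.4
tcp_pos: [0.4404, 0.0125, 0.0359]
orientation: [2.221, 2.221, 0.0]
wrist_force: [-0.8, -0.6, 0.1]
finger_gap: 0.0852
gripper_force: 0.0
```

servo_tool:
  motion:
    - [[0,0,-3],[0,0,0]]
    - [[0,0,-8],[0,0,0]]
    - [[0,0,-13],[0,0,0]]
    - [[0,0,-17],[0,0,0]]
    - [[0,0,-17],[0,0,0]]
    - [[0,0,-17],[0,0,0]]

```text
time_s: 20.15
tcp_pos: [0.4402, 0.0125, 0.2051]
orientation: [-2.221, -2.221, 0.001]
wrist_force: [-0.4, 0.5, -0.3]
finger_gap: 0.0855
gripper_force: 0.0
```

```bash
python3 - <<'E'
from h import *
c=cap("wrist","w10");h=hsv(c)
m=(h[...,0]>95)&(h[...,0]<120)&(h[...,1]>130)
cs,_=cv2.findContours(m.astype(np.uint8),0,1); q=max(cs,key=cv2.contourArea); e=cv2.fitEllipse(q); print("ring",e,w(c,*e[0]))
b,ce,st=blob(m,px(c,[.4404,.0118,.083])); print(ce,st,px(c,[.4404,.0118,.075]),fitcyl(c,b,[.4404,.0118],.003,[(.0125,.062,.08)]))
S=cap("scene");D=cap("side")
for C in(S,D):
  k=hsv(C);m=(k[...,0]>95)&(k[...,0]<120)&(k[...,1]>130);r=blob(m,px(C,[.4404,.0118,.074]));print(px(C,[.4404,.0118,.074]),r[1],r[2])
go(.4298,.1895,.2,90)
E
```

```text
ring ((313.9853210449219, 188.9443817138672), (27.4080753326416, 30.70442771911621), 0.6082605719566345) [ 0.4406 -0.0064  0.003 ]
[313.98575499 188.93732194] [300 173  29  32 702] [313.8 191.5] (array([0.4414, 0.0146]), 163, 702)
[287.4 211.2] [286.59756098 210.51219512] [282 206  10  10  82]
[349.3 200.4] [349.0877193  200.75438596] [346 197   8   9  57]
tcp [0.4398 0.0125 0.2041] yaw -0.0 shift cm [17.7  -0.99  0.41] turn -90.0
```

All three are standing in place. Now rotate and hover over the forceps.

servo_tool:
  motion:
    - [[4,-0.2,0],[0,0,-10]]
    - [[8,-0.4,0],[0,0,-20]]
    - [[12,-0.6,0],[0,0,-30]]
    - [[15,-0.8,0],[0,0,-40]]
    - [[17.5,-1,0],[0,0,-50]]
    - [[17.7,-1,0],[0,0,-60]]
    - [[17.7,-1,0],[0,0,-70]]
    - [[17.7,-1,0],[0,0,-80]]

```text
time_s: 21.3
tcp_pos: [0.4298, 0.1895, 0.2044]
orientation: [-0.264, -3.128, 0.002]
wrist_force: [-1.0, 0.5, 0.9]
finger_gap: 0.0855
gripper_force: 0.0
```

servo_tool:
  motion:
    - [[0,0,3],[0,0,-8]]
    - [[0,0,5],[0,0,-8]]
    - [[0,0,5],[0,0,-8]]
    - [[0,0,5],[0,0,-8]]
  gripper: 0.5

```text
time_s: 21.8
tcp_pos: [0.4305, 0.1895, 0.1563]
orientation: [0.057, 3.141, 0.0]
wrist_force: [-0.2, 0.1, 1.3]
finger_gap: 0.0425
gripper_force: 0.0
```

```bash
python3 - <<'E'
from h import *
s=arm.sense();print(s["q"].round(2));c=cap("wrist","w11");print(px(c,[.4298,.1895,.004]));go(.4298,.1895,.004,88)
E
```

```text
[ 0.34 -0.26  1.7   0.    1.71 -1.19]
[311.9 181.4]
tcp [0.4307 0.1896 0.1568] yaw 87.93 shift cm [ 0.11 -0.02 15.28] turn -0.07
```

View pics/w11.png

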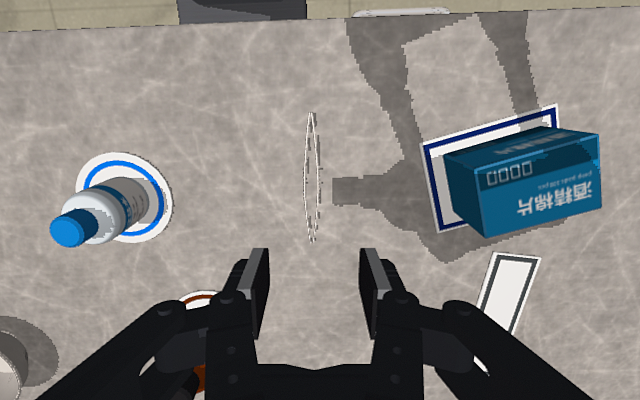

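Forceps from (313,112) to (312,243), between the fingers; box and blue bottle stand on their mats either side.

```bash
python3 - <<'E'
from h import *
c=cap("wrist");a,b=w(c,313,112,.004),w(c,312.3,243,.004);print(a,b,np.linalg.norm(a-b),(a+b)/2, w(c,304.5,180,.004),w(c,319.5,180,.004))
g=cv2.cvtColor(c["frame"],7).astype(int)
for v in range(108,250,12): print(v,g[v,298:328])
x,y=((a+b)/2)[:2]; go(x,y,.012,np.degrees(np.arctan2(*(a-b)[[1,0]]))-90)
E
```

```text
[0.3683 0.1929 0.004 ] [0.4927 0.1877 0.004 ] 0.1245086342387547 [0.4305 0.1903 0.004 ] [0.4287 0.1829 0.004 ] [0.4292 0.1967 0.004 ]
108 [166 168 167 163 160 158 157 159 159 160 162 164 166 167 170 176 182 182
 180 178 173 172 172 169 169 169 168 171 174 175]
120 [178 183 189 187 180 176 169 168 167 158 241 162 148 124 245 149  86  97
 157 169 165 161 159 156 155 155 155 157 160 164]
132 [179 179 178 179 177 177 177 175 215 222 183 174 140 125 169 216 212 188
 183 183 180 179 178 176 174 172 172 172 173 172]
144 [166 164 165 167 172 174 170 200 199 177 122  96 158 172 168 162 164 234
 190 116  99 163 172 167 164 161 162 165 165 167]
156 [164 162 160 161 161 163 148 229 171 158 156 166 170 173 175 177 177 172
 233 161 107 104 164 172 164 158 157 156 158 161]
168 [166 163 162 161 155  93 243 171 158 122 100 164 178 173 167 167 165 162
 172 232 175 138 119 113 152 166 167 166 165 167]
180 [164 162 162 165 155 130 232 182 172 175 166 159 157 158 161 165 167 167
 162 239 195 150 163 159 156 167 171 168 168 169]
192 [164 164 165 166 166 144 244 154 150 166 164 162 161 161 166 172 174 179
 150 240 181 113 105 169 181 178 182 182 177 174]
204 [172 171 172 172 168 164 121 229 157 148 163 163 163 168 170 172 175 180
 177 201 194 191 192 192 187 184 182 181 181 179]
216 [176 173 172 174 179 182 182 179 246 157 161 136 108 171 182 174 171 132
 177 134 103  97 154 166 165 167 169 174 174 173]
228 [170 172 174 173 172 169 170 176 184 137 169 184 188 186 185 177 202 132
 106 107 172 188 190 194 197 195 191 188 184 179]
240 [180 177 178 181 179 175 167 164 161 160 158 175 123 113 119 193 145 114
 153 163 161 160 162 163 164 167 169 170 167 166]
tcp [0.4308 0.1897 0.157 ] yaw 87.95 shift cm [ 0.06  0.05 14.5 ] turn 0.34
```

servo_tool:
  motion:
    - [[0,0,5],[0,0,0]]
    - [[0,0,10],[0,0,0]]
    - [[0,0,13],[0,0,0]]
    - [[0,0,14.5],[0,0,0]]
    - [[0,0,14.5],[0,0,0]]
    - [[0,0,14.5],[0,0,0]]

```text
time_s: 22.65
tcp_pos: [0.4315, 0.1899, 0.0127]
orientation: [0.055, 3.138, 0.002]
wrist_force: [0.2, 0.1, 1.2]
finger_gap: 0.0427
gripper_force: 0.0
```

```bash
python3 - <<'E'
from h import *
s=arm.sense();print(s["wrist_force"]);go(.4305,.1895,.003,88)
E
```

```text
[0.20932719 0.09658335 1.16548044]
tcp [0.4315 0.1899 0.0127] yaw 87.99 shift cm [ 0.1  -0.05  0.97] turn -0.01
```

servo_tool:
  motion:
    - [[0.1,-0.05,0.4],[0,0,0]]
    - [[0.1,-0.05,0.7],[0,0,0]]
    - [[0.1,-0.05,0.9],[0,0,0]]
    - [[0.1,-0.05,0.9],[0,0,0]]
    - [[0.1,-0.05,0.9],[0,0,0]]

```text
time_s: 23.28
tcp_pos: [0.4293, 0.1891, 0.0018]
orientation: [0.055, 3.141, 0.0]
wrist_force: [-0.8, -0.9, -0.6]
finger_gap: 0.043
gripper_force: 0.0
```

servo_tool:
  motion:
    - [[0,0,0],[0,0,0]]
    - [[0,0,0],[0,0,0]]
    - [[0,0,0],[0,0,0]]
    - [[0,0,0],[0,0,0]]
    - [[0,0,0],[0,0,0]]
    - [[0,0,0],[0,0,0]]
  gripper: 0
  squeeze: 25

```text
time_s: 24.02
tcp_pos: [0.4294, 0.1891, 0.002]
orientation: [0.055, 3.141, 0.0]
wrist_force: [-0.4, 0.5, 1.6]
finger_gap: 0.0118
gripper_force: 26.2
```

Forceps gripped (11.8 mm). Lift, and re-verify the mat from the saved views.

servo_tool:
  motion:
    - [[0,0,-3],[0,0,0]]
    - [[0,0,-8],[0,0,0]]
    - [[0,0,-13],[0,0,0]]
    - [[-4,4.5,-14],[0,0,2]]
    - [[-7,9,-14],[0,0,4]]
    - [[-7,9,-14],[0,0,7]]
    - [[-7,9,-14],[0,0,7]]
    - [[-7,9,-14],[0,0,7]]

```text
time_s: 25.02
tcp_pos: [0.5022, 0.2762, 0.1419]
orientation: [0.245, 3.132, -0.0]
wrist_force: [0.4, -0.2, -1.1]
finger_gap: 0.0119
gripper_force: 26.0
```

```bash
python3 - <<'E'
from h import *
s=arm.sense();print(s["finger_gap"],s["gripper_force"])
c=cap("wrist")
def m(c,n):
    h=hsv(c); u=px(c,[.588,.38,.003]); i=interior(h[...,2]<110,u); print(n,u,i is not None and fitbox(c,i,[.588,.38,[-1.8,-1.6]],(.032,.138,0),.003))
m(c,"now"); m(cap("side"),"side"); m(cap("scene"),"scene")
import copy
d=dict(c); d["frame"]=cv2.imread("pics/w5.png")[:,:,::-1].copy(); T=np.eye(4); T[:3,:3]=R.from_rotvec([-1.917,-2.489,.001]).as_matrix(); T[:3,3]=[.4253,.3553,.1676]; d["T"]=T@c["T_tool_cam"]; m(d,"w5")
go(.5877,.3797,.12,80.9)
E
```

```text
0.01189869663403716 25.981884598731995
now [434.3 256.2] (array([ 0.5877,  0.3796, -1.7229]), np.float64(591.1529411764706), np.int64(4113))
side [272.2 301. ] False
scene [282.5 154.4] False
w5 [480.  196.8] (array([ 0.5895,  0.378 , -1.7245]), np.float64(107.4), np.int64(4611))
tcp [0.5023 0.2761 0.1424] yaw 81.0 shift cm [-6.81 11.56  2.25] turn 0.1
```

servo_tool:
  motion:
    - [[-3,5,0],[0,0,0]]
    - [[-5.5,9,0],[0,0,0]]
    - [[-6.8,11.5,0],[0,0,0]]
    - [[-6.8,11.5,5],[0,0,0]]
    - [[-6.8,11.5,9],[0,0,0]]
    - [[-6.8,11.5,11.5],[0,0,0]]
    - [[-6.8,11.5,11.5],[0,0,0]]
    - [[-6.8,11.5,11.5],[0,0,0]]

```text
time_s: 26.18
tcp_pos: [0.5883, 0.3797, 0.0288]
orientation: [0.246, 3.13, 0.002]
wrist_force: [-0.5, 0.2, 0.5]
finger_gap: 0.0122
gripper_force: 26.0
```

```bash
python3 - <<'E'
from h import *
go(.5875,.379,.0055,81.1)
c=cap("wrist");h=hsv(c);g=cv2.cvtColor(c["frame"],7).astype(int)
for sx in(-1,1):
  a=np.radians(81.1-90)
  print(px(c,[.5883+sx*.076*np.cos(a),.379+sx*.076*np.sin(a),.003]))
E
```

```text
tcp [0.5883 0.3797 0.0288] yaw 81.0 shift cm [ 0.07 -0.09  2.33] turn -0.1
[308.8  97.8]
[310.1 350.8]
```

servo_tool:
  motion:
    - [[0.05,-0.05,1.2],[0,0,0]]
    - [[0.05,-0.05,1.9],[0,0,0]]
    - [[0.05,-0.05,2.2],[0,0,0]]
    - [[0.05,-0.05,2.25],[0,0,0]]
    - [[0.05,-0.05,2.25],[0,0,0]]

```text
time_s: 26.85
tcp_pos: [0.5869, 0.3791, 0.005]
orientation: [-0.246, -3.132, 0.0]
wrist_force: [-2.5, -1.2, 5.0]
finger_gap: 0.012
gripper_force: 26.6
```

```bash
python3 - <<'E'
from h import *
s=arm.sense();print(s["wrist_force"],s["finger_gap"]);go(.5875,.379,.005,81.1)
E
```

```text
[-2.54109859 -1.24375298  5.0367595 ] 0.012022019943843144
tcp [0.5869 0.3791 0.005 ] yaw 81.0 shift cm [-0.06  0.    0.  ] turn -0.1
```

In light contact; open and rise.

servo_tool:
  motion:
    - [[0,0,-0.1],[0,0,0]]
    - [[0,0,-0.1],[0,0,0]]
    - [[0,0,-0.1],[0,0,0]]
    - [[0,0,-0.1],[0,0,0]]
  gripper: 0.4

```text
time_s: 27.35
tcp_pos: [0.5869, 0.379, 0.005]
orientation: [-0.247, -3.132, 0.0]
wrist_force: [0.2, 0.3, -0.0]
finger_gap: 0.0341
gripper_force: 0.0
```

servo_tool:
  motion:
    - [[0,0,-3],[0,0,0]]
    - [[0,0,-8],[0,0,0]]
    - [[0,0,-13],[0,0,0]]
    - [[0,0,-18],[0,0,0]]
    - [[0,0,-18],[0,0,0]]
    - [[0,0,-18],[0,0,0]]

```text
time_s: 28.1
tcp_pos: [0.587, 0.379, 0.1849]
orientation: [-0.247, -3.132, 0.0]
wrist_force: [-0.4, -0.1, -0.3]
finger_gap: 0.0342
gripper_force: 0.0
```

```bash
python3 - <<'E'
from h import *
c=cap("wrist","w12");h=hsv(c);g=cv2.cvtColor(c["frame"],7).astype(int); go(.5,.2,.3)
i=interior(h[...,2]<110,px(c,[.588,.39,.003])); 
if i is None: i=interior(h[...,2]<110,px(c,[.588,.372,.003]))
print(i is not None and fitbox(c,i,[.588,.379,[-1.8,-1.6]],(.032,.138,0),.003))
u0,v0=px(c,[.5883,.379,.003]).astype(int); print(u0,v0,px(c,[.5883-.0613,.379+.0096,.007]),px(c,[.5883+.0613,.379-.0096,.007]))
for v in range(v0-90,v0+90,8): print(v,g[v,u0-25:u0+26])
E
```

```text
tcp [0.5866 0.3788 0.1835] yaw 81.0 shift cm [  5.78 -19.04 -11.61] turn None
(array([ 0.5877,  0.3792, -1.7261]), np.float64(105.45882352941176), np.int64(4456))
312 176 [312.1 112.9] [312.4 234.4]
86 [147 155 156 157 156 157 155 151 151 149 147 148 147 149 151 152 155 157
 159 161 157 155 151 153 157 159 156 156 158 157 157 158 159 158 161 128
 117 123 109 105 106 106 107 106 107 105 105 103 102 104 104]
94 [146 144 147 149 152 155 153 152 149 148 148 147 145 145 149 150 151 149
 150 151 152 156 159 158 156 152 148 148 148 147 148 147 147 148 148 148
 148 148 150 154 156 158 168 121 103 107 107 106 106 104 103]
102 [238 239 249 173  88  84  88  88  88  86  86  84  84  84  84  84  83  84
  84  84  84  83  84  84  83  84  83  84  85  83  84  84  85  83  83  84
  84  85  83  82  84  83  85  86  87  87  79 105 239 249 196]
110 [234 241 249 172  88  83  85  75 149 238 240 236 235 235 235 235 235 235
 235 235 235 235 235 236 236 237 238 240 234 238 239 237 236 235 235 235
 235 235 235 236 237 247 194 102  82  86  78 105 237 243 247]
118 [234 241 246 201 106  79  85  78 106 238 241 236 23
[... 3272 characters left out ...]
35
 235 236 236 240 213 117  69  72  59 190 241 241 216 170 161]
246 [152 153 155 160 165 169 170 169 166 163 161 163 166 167 164 158 154 155
 157 160 163 162 156 153 151 150 150 151 152 155 157 158 158 156 159 159
 160 162 162 159 155 154 155 155 155 155 156 158 157 156 156]
254 [148 148 149 151 153 152 153 153 155 157 162 167 176 177 175 176 171 164
 159 158 157 155 155 153 150 152 152 153 157 160 158 158 157 160 161 160
 158 158 160 162 163 164 164 164 164 162 159 157 158 154 151]
262 [174 169 167 166 167 168 167 165 164 163 163 170 179 173 165 163 162 161
 159 159 159 157 156 156 155 154 155 156 157 159 163 161 161 160 159 159
 159 157 156 155 156 162 163 164 161 159 159 155 153 153 156]
```

The measurements show the forceps centred and parallel in their outline, with the arm clear of everything. Handing in.

```bash
python3 -c "
from plant import arm
print(arm.hand_in())"
```

```text
the job is handed in; nothing more can be done
None
```

The job is handed in: both bottles and the box stand upright on their mats, each measured within about 2 mm of centre. The forceps went down last, flat and centred in their outline, and I never moved the bowl or the label roll; the hand-in returned no verdict.

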